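# Load the kit tray and present it level

## Task

Put the hex bolt and the brass collet body that lie in front of the welded box into the small tray on the table: the bolt into its long bay, the collet body into its short bay. Then lift the tray by its handle, level enough that the loose steel ball stays in its pocket under the handle, carry it over the middle of that welded box and finish while holding it there, level and still, about a hand's breadth above the box and touching nothing else. Leave the welded box and all the other things where they are.

Things in the scene. Friction and masses are not known exactly. Their poses are not given: they have to be found in the camera images.
- tray: loose aluminium tray, 104 mm (x) by 224 mm (y), about 0.42 kg, floor 3 mm thick, walls 18 mm high and 3 mm thick. Origin on the underside, straight below the middle of the handle; x along the handle bar, z up. Along y: the long bay (inside 98 x 97 mm) from y = +27 to +124 mm, the strip with handle and ball pocket from -24 to +24 mm, the short bay (inside 98 x 67 mm) from y = -27 to -94 mm. The tray balances about under the handle
- tray_grip (a point): middle of the tray's handle: a black level bar 76 mm long (along tray x), 14 mm wide (tray y) and 16 mm high, its middle 63 mm above the tray's underside, carried on two upright 8 mm rods at tray x = +-43 mm
- long_bay (a point): middle of the floor of the long bay, tray y = +75.5 mm, 3 mm above the underside
- short_bay (a point): middle of the floor of the short bay, tray y = -60.5 mm, 3 mm above the underside
- tray_pocket (a point): where the ball's centre is when it lies in the middle of its pocket, 16 mm above the tray's underside, under the handle. The pocket is a shallow round seat of 24 mm inner diameter with a rim only 2 mm above its floor: the ball rolls about in it by some 5 mm and climbs out if the tray tips past about 30 degrees or is jerked
- ball_center (a point): centre of the loose steel ball, 24 mm in diameter, 56 g, its top 28 mm above the tray's underside
- bolt: loose zinc hex bolt lying on its side near the front edge left of the tray (small bolts at the right end of the table are not meant), 57 mm long; origin at the middle of its length on the underside, y along the bolt toward the head, z up as it lies at the start. Head 22 mm wide and 20 mm high, from y = +21 to +29 mm; shank 12 mm thick, its axis about 10 mm above the underside (the tail droops a few mm onto the table); 23 g
- collet_body: loose brass and copper collet body lying on its side, 34 mm long; origin at the middle of its length on the underside, y along it toward the thick brass hexagon, z up as it lies at the start. Hexagon 20 mm wide and 18 mm high from y = -1 to +17 mm, copper stub 13 mm thick from y = -17 to -1 mm, its axis 9 mm above the underside; 30 g
- welded_box: the welded steel workpiece, a box on a flange plate, 110 mm (x) by 160 mm (y), 39 mm high, lying loose on the table to the left of the tray (another welded box, clamped at the right end of the table, is not meant); origin at the middle of its underside. The tray is to be held above it
- v_block: bystander: ground steel V block, 50 x 45 x 38 mm; origin at the middle of its underside
- magnet: bystander: dark welding magnet, 85 x 85 x 15 mm; origin at the middle of its underside
- flap_disc: bystander: flap disc, 116 mm across, 12 mm high; origin at the middle of its underside
- soapstone: bystander: soapstone marker in a flat holder, 132 mm long (y), 13 mm wide, 12 mm high; origin at the middle of its underside

How it is judged:
By the outcome, as a careful person would: the job done as asked, in the order asked, and still so for the second after the job is handed in, while the arm keeps its last pose, push and grip.
It also fails if it takes over 72 s, if anything falls off the work surface, if the arm or the gripper's body presses on something with over 40 N, if the wrist force passes 120 N, or if a joint passes its speed limit or range.

## Robot

A 6-joint arm with a two-finger parallel gripper is mounted at the origin on a cart in front of the work surface, level with it; the furniture and walls round the work are solid. World frame = base frame: x ahead of the robot, y to its left, z up, the work surface at z = 0. Lengths are in m, angles in rad, forces in N, time in s.
With the tool pointing down it reaches from about 0.325 to 0.925 m from the base axis. Payload 3.1 kg.
Tool frame: the origin (TCP) lies on the front face of the gripper's body, between the roots of the fingers; the fingertips stand 73 mm ahead of it and the grasp point (between the pads) lies 54 mm ahead of it; z points along the fingers, y is the line along which they close (so a half turn about z gives the same grasp; the last joint's range is limited). The gripper opens to 85 mm and grips with 20 to 120 N. Pads are 22 mm wide; open, the fingers measure 114 mm over their backs; the gripper's body (76 mm by 85 mm) begins 54 mm behind the grasp point. The pads swing forward as they close: fully open they stand 13 mm farther back than shut.
Start: joints at [-0.112, 0.217, 1.613, -0, 1.311, -0.112], TCP at [0.625, 0, 0.304] pointing down, gripper open.
Joint ranges: [-2.75, 2.75], [-0.78, 2.1], [0.31, 2.55], [-1.13, 4.27], [0.13, 2.63], [-2.58, 2.58]. Speed limits (rad/s): [2.79, 2.79, 3.14, 3.14, 3.14, 3.14].

## Interface

Orientations are given as a rotation vector (axis times angle).
In Python, from cell import bot, get_image gives the robot as it stands.
- The arm moves only by the tool jog_arm, never from a script. Its argument "steps" is a list that holds one entry, the list of rows, each a list of 5 numbers: the shift along the tool's x, y, z in mm, then the turn about the tool's z in rad, then the opening, from -1 (shut) to 1 (fully open), so that 0 is half open. In form: [[[dx, dy, dz, turn, hand], ...]]. A call has exactly 10 rows; each row is the pose to reach, as a shift and turn from the pose commanded when the call began, along the tool's axes at that moment; what a row does not reach only later rows make up. A row lasts 1/10 s, in which the tool goes at most 50 mm and 8.59 degrees, less where a joint would pass 70% of its speed; a pose out of reach is approached as far as the arm can. A call with a gripper value outside its range is refused whole. The fingers move at their own pace and stop on an object; the grip force is fixed at half the most. Time passes only in rows, so rows that repeat a pose let the fingers close, or fill a call up. It gives the time, the measured TCP pose, the force, the opening and the grip force at its end, in the units of the state.
- bot.get_state(): the state, without advancing time (a new reading comes with each control period).
- get_image(name): name is "scene" or "side" or "wrist"; returns a dict with "img" (480x640x3 uint8, red, green, blue), "depth" (480x640 float32, m along the optical axis (not along the pixel's ray), 0 where there is no reading), "mtx" (3x3 intrinsics, pixels), "R" (3x3) and "t" (3): a world point X has camera coordinates R X + t; the wrist camera has in their place "tool_from_camera" (4x4, takes a point from camera to tool coordinates, whose origin is the TCP and whose axes are the flange's). Camera axes: x right, y down, z forward; pixel columns grow to the right and rows downward; lengths in m; the calibration is good to about 2 mm. A picture is of the moment at which its call begins: read the wrist's pose just before it.
- bot.hand_in(): hands the job in; it is judged then, once.
The state is a dict: "clock": time; "joint_positions": joint angles; "qd": joint speeds; "tau": joint torques, N m; "eef_pos": TCP position; "ee_rot": TCP orientation; "wrist_force": force on the tool from outside, world axes, zero at the start; "moment": the same for the moment, N m; "grip_width": opening from 0.0 (shut) to 1.0 (fully open); "finger_force": force on a finger pad.
Only numpy, scipy, OpenCV 4.12 (cv2) and the standard library are available. Lean on these libraries where they do the work, as an engineer would, in place of code of your own. Each camera call takes 0.05 s, during which the arm holds its last target. There are 200 camera calls.

## Working session

There is one attempt and no reset: what is moved stays moved. The work goes in short steps, Python scripts to look and compute and a tool call to move; the robot and the scene stay as the last step left them, time stands still between calls to the robot, and variables do not carry over. Pictures are saved under pics/ and viewed, at most 10 in all, crops included, and the job is handed in when it is done.

Besides the shell and the picture viewer there is one more tool, called after "Emit:" in YAML: its name, and indented under it one key for each argument. jog_arm: Moves the arm, as the interface text tells. Its arguments: {"type":"object","properties":{"steps":{"type":"array"}},"required":["steps"]}

```bash
mkdir -p pics; cat > h.py <<'E'
import numpy as np, cv2
from cell import bot, get_image
from scipy.spatial.transform import Rotation as Ro
def grab(n):
    s=bot.get_state(); d=get_image(n)
    if 'R' in d: R,t=np.array(d['R']),np.array(d['t']); d['W']=(R.T,-R.T@t)
    else:
        T=np.array(d['tool_from_camera']); A=Ro.from_rotvec(s['ee_rot']).as_matrix()
        d['W']=(A@T[:3,:3],A@T[:3,3]+np.array(s['eef_pos']))
    return d
def pts(d):
    K=np.array(d['mtx']); z=d['depth']; v,u=np.mgrid[:z.shape[0],:z.shape[1]]
    P=np.stack([(u-K[0,2])/K[0,0]*z,(v-K[1,2])/K[1,1]*z,z],-1)
    R,t=d['W']; P=P@R.T+t; P[z==0]=np.nan; return P
def save(n,im): cv2.imwrite('pics/'+n,im[:,:,::-1])
E
python3 - <<'E'
from h import *
print(bot.get_state())
d=grab('scene'); save('s1.png',d['img']); np.save('s1.npy',pts(d)); print(d['W'][1])
d=grab('wrist'); save('w1.png',d['img']); np.save('w1.npy',pts(d)); print(d['W'][1],d['tool_from_camera'])
E
```

```text
{'clock': 0.0, 'joint_positions': array([-1.12180965e-01,  2.17765967e-01,  1.61490173e+00,  7.09785141e-06,
        1.31130024e+00, -1.12161343e-01]), 'qd': array([-0.00078375, -0.00097657, -0.00202797,  0.00181639, -0.00085798,
        0.00065665]), 'tau': array([-2.90135131e-04, -3.96841800e+01, -3.03850436e+01, -2.80225659e-04,
        9.87685227e-03,  9.68610237e-06]), 'eef_pos': array([6.24370608e-01, 1.06580514e-04, 3.02577662e-01]), 'ee_rot': array([-2.22014853, -2.22010091,  0.00231658]), 'wrist_force': array([0.40122805, 0.24003348, 0.19226834]), 'moment': array([ 0.03299491,  0.06129939, -0.0010141 ]), 'finger_force': 0.0, 'grip_width': 0.9980311939002648}
[ 0.28465313 -0.72928946  0.96897776]
[0.62509516 0.07906157 0.37288094] [[ 2.00364780e-04 -9.50787935e-01 -3.09842319e-01  7.89822817e-02]
 [ 9.99999552e-01 -9.61593583e-05  9.41743039e-04  5.62164566e-04]
 [-9.25192158e-04 -3.09842369e-01  9.50787490e-01 -7.02762409e-02]
 [ 0.00000000e+00  0.00000000e+00  0.00000000e+00  1.00000000e+00]]
```

View pics/s1.png

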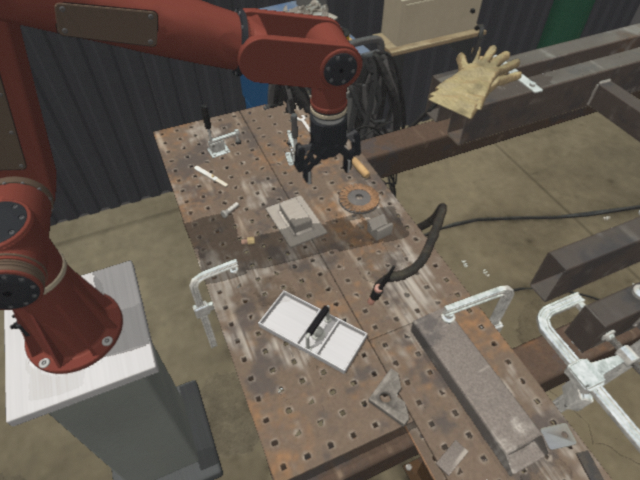

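View pics/w1.png

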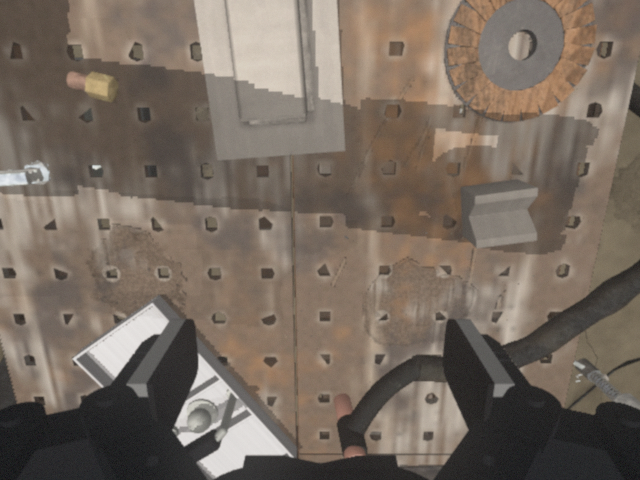

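The scene view shows the tray at about (313,332) with its handle at (318,322), the collet at (250,240), the bolt at (230,208) and the box at (297,218). In the wrist view the collet is at (92,85) with the brass end to the right, the bolt head is at (40,173), and the ball is at (200,415).

```bash
python3 - <<'E'
from h import *
from scipy import ndimage as nd
for f in ('s1','w1'):
    P=np.load(f+'.npy'); z=P[...,2]
    print(f,'table z',[np.nanmedian(z[(abs(P[...,0]-x)<.03)&(abs(P[...,1]-y)<.03)]).round(4) for x,y in((.6,.1),(.45,.15),(.5,-.1))])
    m=(z>.005)&(z<.12)&(P[...,0]>.25)&(P[...,0]<.85)&(P[...,1]>-.35)&(P[...,1]<.5)
    l,n=nd.label(m)
    for i in range(1,n+1):
        q=P[l==i]
        if len(q)<40: continue
        v,u=np.argwhere(l==i).mean(0)
        r=cv2.minAreaRect((q[:,:2]*1000).astype(np.float32))
        print(int(u),int(v),len(q),np.round(r[0]),np.round(r[1]),round(r[2],1),'zmax',q[:,2].max().round(4))
E
```

```text
s1 table z [np.float64(0.0391), np.float64(0.0005), np.float64(0.0008)]
219 140 444 [498. 482.] [105.  35.] 0.9 zmax 0.1198
290 144 239 [681. 417.] [172.  33.] 79.6 zmax 0.1197
359 167 179 [836. 228.] [23. 87.] 4.7 zmax 0.0303
209 174 134 [418. 381.] [ 19. 137.] 25.7 zmax 0.018
358 197 918 [780. 120.] [115. 116.] 27.3 zmax 0.0177
295 220 1619 [584. 114.] [111. 162.] 4.4 zmax 0.0447
228 209 98 [435. 220.] [62. 19.] 25.7 zmax 0.0241
378 226 435 [778. -10.] [64. 50.] 9.9 zmax 0.0454
247 240 80 [441.  91.] [20. 32.] 66.4 zmax 0.0219
398 274 793 [ 746. -169.] [235.  49.] 22.6 zmax 0.1188
213 271 444 [329.  16.] [125.  16.] 1.8 zmax 0.0418
313 329 1748 [ 492. -217.] [108. 225.] 35.1 zmax 0.0767
442 316 1274 [ 770. -319.] [156.  63.] 7.1 zmax 0.1035
w1 table z [np.float64(0.0379), np.float64(-0.0005), np.float64(-0.0008)]
272 73 18948 [587.  95.] [109. 121.] 4.3 zmax 0.0415
519 54 14298 [781. 107.] [115.  88.] 0.1 zmax 0.015
93 84 1047 [442.  91.] [20. 35.] 76.0 zmax 0.0201
25 174 884 [378.  19.] [33. 18.] 9.9 zmax 0.0387
498 212 4310 [775. -12.] [51. 46.] 7.7 zmax 0.0406
116 340 1245 [ 441. -143.] [106.  45.] 37.4 zmax 0.02
538 341 1756 [ 832. -139.] [60. 25.] 35.4 zmax 0.0297
229 412 2976 [ 531. -226.] [ 54. 166.] 35.3 zmax 0.0725
380 399 3864 [ 692. -185.] [117.  37.] 27.9 zmax 0.0831
199 419 519 [ 499. -236.] [38. 28.] 43.3 zmax 0.0286
```

Emit:
jog_arm:
  steps:
    - [[40,-35,15,0.14,0.1],[80,-70,30,0.28,0.1],[115,-100,50,0.42,0.1],[150,-130,70,0.56,0.1],[180,-155,85,0.7,0.1],[205,-175,95,0.84,0.1],[215,-185,100,0.98,0.1],[220,-190,100,1.12,0.1],[220,-190,100,1.12,0.1],[220,-190,100,1.12,0.1]]

```text
clock: 1.1
eef_pos: [0.4351, 0.2199, 0.2038]
ee_rot: [3.061, 0.707, 0.0]
wrist_force: [-0.3, 0.4, -0.4]
grip_width: 0.55
finger_force: 0.0
```

```bash
python3 - <<'E'
from h import *
from scipy import ndimage as nd
s=bot.get_state(); print(s['clock'],s['eef_pos'],s['ee_rot'],s['joint_positions'])
d=grab('wrist'); save('w2.png',d['img']); P=pts(d); z=P[...,2]
m=(z>.005)&(z<.05)&(abs(P[...,0]-.44)<.25)&(P[...,1]>0)&(P[...,1]<.5)
l,n=nd.label(m)
for i in range(1,n+1):
    q=P[l==i]
    if len(q)<100: continue
    v,u=np.argwhere(l==i).mean(0)
    r=cv2.minAreaRect((q[:,:2]*1000).astype(np.float32))
    print(int(u),int(v),len(q),np.round(r[0],1),np.round(r[1]),round(r[2],1),'mean',q.mean(0).round(4),'zmax',q[:,2].max().round(4))
    h=q[q[:,2]>q[:,2].max()-.004]; print('  high part',h.mean(0).round(4))
E
```

```text
1.1 [0.43505692 0.21994992 0.20382543] [3.06074122e+00 7.07118637e-01 5.89878837e-05] [ 3.24113625e-01  3.67721177e-02  2.01589446e+00 -2.63466681e-04
  1.08891109e+00  1.44094195e+00]
555 88 30027 [581.8 118.1] [102. 150.] 4.3 mean [0.5687 0.1383 0.0202] zmax 0.0416
  high part [0.582  0.1343 0.0386]
85 137 3651 [425.7 371.1] [ 13. 114.] 28.7 mean [0.4248 0.3729 0.0069] zmax 0.0143
  high part [0.4256 0.3713 0.0124]
316 235 1810 [433.7 221.6] [57. 22.] 31.7 mean [0.4317 0.2196 0.0133] zmax 0.0217
  high part [0.4133 0.2091 0.0196]
495 298 1270 [442.3  91.8] [19. 34.] 76.5 mean [0.4447 0.0936 0.0147] zmax 0.0199
  high part [0.4495 0.0902 0.0178]
```

View pics/w2.png

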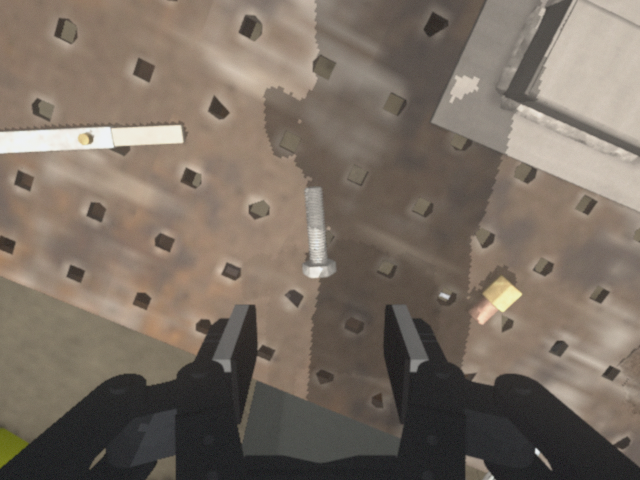

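The bolt's head is at (319,270) and its tail at (314,188), so the axis is at about 30° in world with the head toward the base. The collet is at (495,298) with its brass end up and to the right. I'll descend onto the bolt shank.

Emit:
jog_arm:
  steps:
    - [[-1,-1,40,-0.04,0.0],[-3,-1.5,80,-0.07,0.0],[-3,-1.5,110,-0.07,0.0],[-3,-1.5,128,-0.07,0.0],[-3,-1.5,128,-0.07,0.0],[-3,-1.5,128,-0.07,-1],[-3,-1.5,128,-0.07,-1],[-3,-1.5,128,-0.07,-1],[-3,-1.5,128,-0.07,-1],[-3,-1.5,128,-0.07,-1]]

```text
clock: 2.15
eef_pos: [0.4333, 0.2204, 0.0775]
ee_rot: [3.035, 0.809, 0.006]
wrist_force: [0.3, -0.3, 4.5]
grip_width: 0.109
finger_force: 59.1
```

Emit:
jog_arm:
  steps:
    - [[0,0,0,0,-1],[0,0,0,0,-1],[0,0,-20,0,-1],[0,0,-50,0,-1],[0,0,-80,0,-1],[0,0,-110,0,-1],[0,0,-130,0,-1],[0,0,-130,0,-1],[0,0,-130,0,-1],[0,0,-130,0,-1]]

```text
clock: 3.15
eef_pos: [0.4303, 0.2197, 0.204]
ee_rot: [3.035, 0.809, -0.006]
wrist_force: [-0.7, 0.7, -0.2]
grip_width: 0.105
finger_force: 58.9
```

```bash
python3 - <<'E'
from h import *
s=bot.get_state(); print(s['clock'],s['eef_pos'],s['ee_rot'],s['grip_width'],s['finger_force'])
d=grab('wrist'); save('w3.png',d['img'])
# tray from the first scene cloud
P=np.load('s1.npy'); q=P.reshape(-1,3); q=q[np.isfinite(q).all(1)]
c=np.array([.492,-.217]); a=np.deg2rad(35.1); ex=np.array([np.cos(a),np.sin(a)]); ey=np.array([-ex[1],ex[0]])
L=np.c_[(q[:,:2]-c)@ex,(q[:,:2]-c)@ey,q[:,2]]*1000
k=(abs(L[:,0])<56)&(abs(L[:,1])<118)
H=L[k&(L[:,2]>62)&(L[:,2]<85)]; print('handle top',H.mean(0),np.percentile(H,[3,97],axis=0))
r=cv2.minAreaRect((q[(k)][:0,:2] if 0 else H[:,:2]).astype(np.float32)); print(r)
T=L[k&(L[:,2]>12)&(L[:,2]<24)]; print('walls',np.percentile(T,[1,99],axis=0)); print(cv2.minAreaRect(T[:,:2].astype(np.float32)))
E
```

```text
3.15 [0.43032619 0.21968572 0.20400782] [ 3.03548942  0.80892555 -0.00569671] 0.10522955211152621 58.902411460876465
handle top [ -4.36573816 -16.04652796  70.42840381] [[-41.69976328 -21.86587436  63.04702647]
 [ 34.64608351  -8.64903205  74.66386629]]
((-2.2212142944335938, -15.066291809082031), (14.967825889587402, 90.94639587402344), 89.89892578125)
walls [[ -53.82374116 -111.84213073   12.2088858 ]
 [  51.24926268  111.64603286   23.2868775 ]]
((-0.4800605773925781, 0.117034912109375), (224.57826232910156, 107.55108642578125), 89.96046447753906)
```

View pics/w3.png

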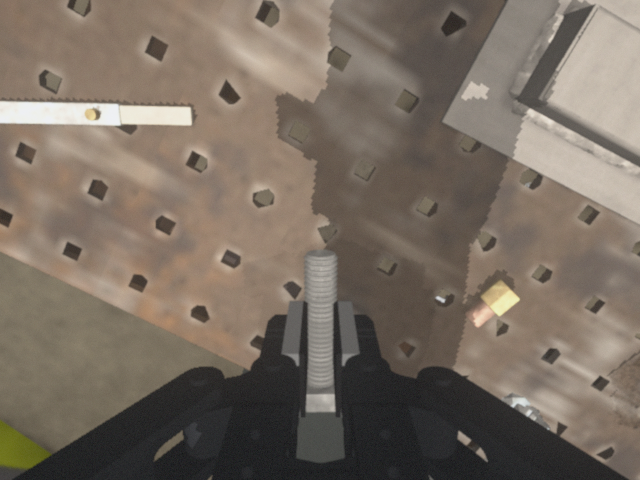

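The bolt is held by the shank, from (320,250) to (320,400). I'll carry it to the long bay, computed at (0.456, -0.168).

Emit:
jog_arm:
  steps:
    - [[-17,35,0,0,-1],[-36,75,0,0,-1],[-57,117,0,0,-1],[-78,159,0,0,-1],[-99,201,0,0,-1],[-119,243,0,0,-1],[-139,285,0,0,-1],[-157,321,0,0,-1],[-167,341,0,0,-1],[-171,349,0,0,-1]]

```text
clock: 4.2
eef_pos: [0.4563, -0.1696, 0.2045]
ee_rot: [-3.036, -0.804, 0.003]
wrist_force: [0.2, 0.9, 0.2]
grip_width: 0.108
finger_force: 58.9
```

Emit:
jog_arm:
  steps:
    - [[0,0,0,0,-1],[0,0,0,0,-1],[0,0,0,0,-1],[0,0,10,0,-1],[0,0,10,0,-1],[0,0,10,0,-1],[0,0,10,0,-1],[0,0,10,0,-1],[0,0,10,0,-1],[0,0,10,0,-1]]

```text
clock: 5.2
eef_pos: [0.4571, -0.1678, 0.1961]
ee_rot: [3.035, 0.809, 0.0]
wrist_force: [-0.5, -0.0, -0.8]
grip_width: 0.109
finger_force: 58.9
```

```bash
python3 - <<'E'
from h import *
s=bot.get_state(); print(s['clock'],s['eef_pos'],s['ee_rot'],s['grip_width'],s['finger_force'])
d=grab('wrist'); save('w4.png',d['img'])
P=pts(d).reshape(-1,3); np.save('w4.npy',P)
E
```

```text
5.2 [ 0.45709708 -0.16784986  0.19609136] [3.03544730e+00 8.08697594e-01 4.63935993e-04] 0.10930077771923345 58.941214084625244
```

View pics/w4.png

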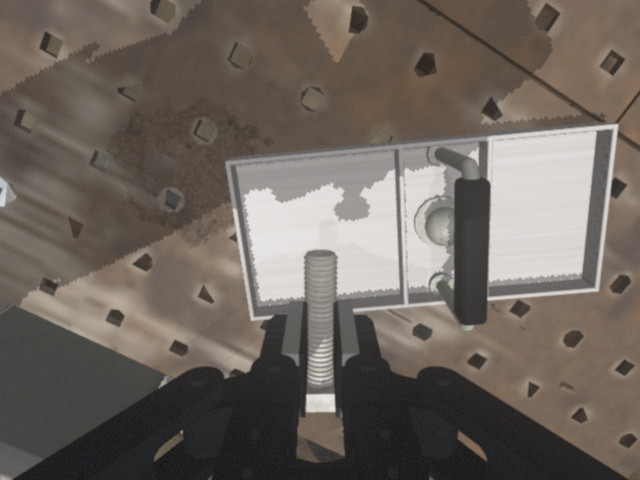

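The tray is fully in view. The long bay is centred near (320,235), the handle is at (472,250) and the ball is in its pocket at (437,220). I'll refine the tray pose from this depth.

```bash
cat > tray.py <<'E'
from h import *
def tray(q,c=np.array([.5,-.23]),a=np.deg2rad(35.1)):
    q=q.reshape(-1,3); q=q[np.isfinite(q).all(1)]
    for _ in range(2):
        ex=np.array([np.cos(a),np.sin(a)]); ey=np.array([-ex[1],ex[0]])
        x,y=((q[:,:2]-c)@ex)*1e3,((q[:,:2]-c)@ey)*1e3
        k=(abs(x)<60)&(y<134)&(y>-106)
        T=q[k&(q[:,2]>.0145)&(q[:,2]<.0215)&((abs(x)>44)|(y>100)|(y<-80))]
        r=cv2.minAreaRect((T[:,:2]*1000).astype(np.float32))
        box=cv2.boxPoints(r)/1e3
        L=(box-c)@np.c_[ex,ey]; a+=0
        m=np.array(r[0])/1e3; ang=np.deg2rad(r[2]); ang+=np.round((a-ang)/(np.pi/2))*np.pi/2
        a=ang; ey=np.array([-np.sin(a),np.cos(a)]); c=m-.015*ey
    ex=np.array([np.cos(a),np.sin(a)])
    x,y=((q[:,:2]-c)@ex)*1e3,((q[:,:2]-c)@ey)*1e3
    H=(q[:,2]>.064)&(q[:,2]<.078)&(abs(x)<34)&(abs(y)<20)
    print('rect',r,'yaw',np.rad2deg(a)); print('origin',c,'long',c+.0755*ey,'short',c-.0605*ey)
    print('handle pts tray xy',x[H].min(),x[H].max(),np.percentile(y[H],[2,50,98]),q[H,2].mean())
E
python3 - <<'E'
from tray import *
tray(np.load('w4.npy'))
E
```

```text
rect ((492.7539367675781, -219.05902099609375), (104.52009582519531, 224.8643341064453), 35.22075271606445) yaw 35.22075271606445
origin [ 0.50140486 -0.23131306] long [ 0.45786188 -0.16963439] short [ 0.53629692 -0.28073769]
handle pts tray xy -33.996511580664254 33.99838506419898 [-5.78115379  1.73399372  7.22287398] 0.07039685890466463
```

Emit:
jog_arm:
  steps:
    - [[0,0,30,0,-1],[0,0,60,0,-1],[0,0,85,0,-1],[0,0,103,0,-1],[0,0,113,0,-1],[0,0,113,0,-1],[0,0,113,0,-1],[0,0,113,0,-0.4],[0,0,113,0,-0.4],[0,0,113,0,-0.4]]

```text
clock: 6.25
eef_pos: [0.4575, -0.168, 0.0837]
ee_rot: [3.035, 0.809, 0.002]
wrist_force: [0.5, -0.2, -0.1]
grip_width: 0.302
finger_force: 0.0
```

Emit:
jog_arm:
  steps:
    - [[0,0,0,0,-0.4],[0,0,0,0,-0.4],[0,0,-10,0,-0.4],[0,0,-30,0,-0.4],[0,0,-60,0,-0.4],[0,0,-90,0,-0.4],[0,0,-120,0,-0.4],[0,0,-120,0,-0.4],[0,0,-120,0,-0.4],[0,0,-120,0,-0.4]]

```text
clock: 7.25
eef_pos: [0.4561, -0.1673, 0.2019]
ee_rot: [-3.034, -0.808, 0.003]
wrist_force: [0.2, 0.3, 0.7]
grip_width: 0.303
finger_force: 0.0
```

```bash
python3 - <<'E'
from tray import *
s=bot.get_state(); print(s['clock'],s['eef_pos'],s['ee_rot'],s['grip_width'],s['finger_force'],s['joint_positions'])
d=grab('wrist'); save('w5.png',d['img']); tray(pts(d))
E
```

```text
7.25 [ 0.45612308 -0.16729237  0.20190835] [-3.03421651e+00 -8.08453135e-01  2.56612224e-03] 0.30287998703163943 0.0 [-4.96112485e-01  3.70472510e-02  2.01973253e+00 -2.07552037e-05
  1.08704299e+00  5.53901844e-01]
rect ((492.9369812011719, -219.2423858642578), (104.52586364746094, 224.63494873046875), 35.17604064941406) yaw 35.17604064941406
origin [ 0.50157834 -0.23150317] long [ 0.4580835  -0.16979054] short [ 0.53643182 -0.28095502]
handle pts tray xy -33.93080082949765 33.9803388868746 [-5.56606973  1.97343358  7.49340491] 0.07040423784205246
```

View pics/w5.png

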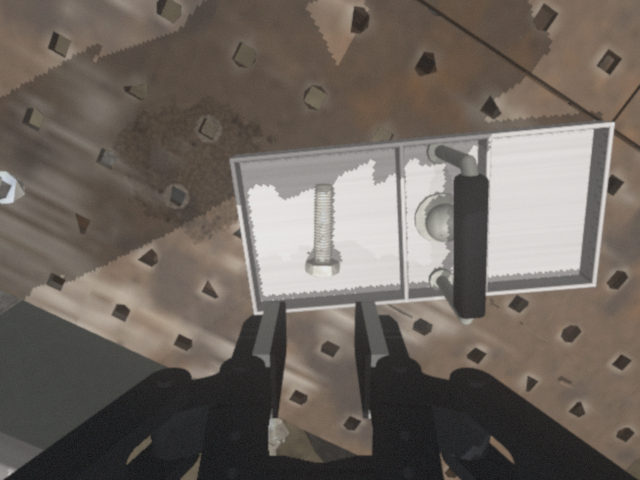

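The bolt lies in the long bay, head at (322,265), tail at (323,188). Next is the collet.

Emit:
jog_arm:
  steps:
    - [[12,-23,0,0.08,0],[29,-55,0,0.18,0],[48,-92,0,0.3,0],[68,-130,0,0.42,0],[88,-168,0,0.54,0],[105,-201,0,0.65,0],[116,-222,0,0.73,0],[120,-230,0,0.76,0],[120,-230,0,0.76,0],[120,-230,0,0.76,0]]

```text
clock: 8.3
eef_pos: [0.4459, 0.0913, 0.2018]
ee_rot: [3.119, -0.373, -0.004]
wrist_force: [-0.1, 0.1, 0.2]
grip_width: 0.494
finger_force: 0.0
```

```bash
python3 - <<'E'
from h import *
s=bot.get_state(); print(s['clock'],s['eef_pos'],s['ee_rot'],s['joint_positions'])
A=Ro.from_rotvec(s['ee_rot']).as_matrix()
d=grab('wrist'); P=pts(d).reshape(-1,3)
q=P[(P[:,2]>.005)&(P[:,2]<.03)&(np.hypot(P[:,0]-.442,P[:,1]-.092)<.03)]
r=cv2.minAreaRect((q[:,:2]*1000).astype(np.float32)); print(r,len(q))
L=(q-s['eef_pos'])@A*1e3; print('tool coords',L.mean(0),np.percentile(L,[1,99],axis=0))
E
```

```text
8.3 [0.44592344 0.09131577 0.20177968] [ 3.11861943 -0.3727113  -0.00360908] [ 4.77866820e-02 -3.07274778e-02  2.08799415e+00 -4.36376900e-04
  1.08672152e+00  1.85668148e+00]
((442.06121826171875, 90.40848541259766), (19.348621368408203, 34.0037727355957), 76.46844482421875) 1384
tool coords [  0.39762053   1.56508228 186.69062607] [[-19.43035258  -7.9535199  182.30186622]
 [ 13.74309092  11.09934086 195.29627984]]
```

Emit:
jog_arm:
  steps:
    - [[0,1.5,35,0,0],[0,1.5,70,0,0],[0,1.5,100,0,0],[0,1.5,118,0,0],[0,1.5,126,0,0],[0,1.5,126,0,0],[0,1.5,126,0,-1],[0,1.5,126,0,-1],[0,1.5,126,0,-1],[0,1.5,126,0,-1]]

```text
clock: 9.35
eef_pos: [0.4476, 0.0899, 0.0783]
ee_rot: [-3.119, 0.374, -0.005]
wrist_force: [-0.2, -0.2, 5.9]
grip_width: 0.199
finger_force: 58.9
```

Emit:
jog_arm:
  steps:
    - [[0,0,0,0,-1],[0,0,0,0,-1],[0,0,0,0,-1],[0,0,-20,0,-1],[0,0,-50,0,-1],[0,0,-80,0,-1],[0,0,-110,0,-1],[0,0,-130,0,-1],[0,0,-130,0,-1],[0,0,-130,0,-1]]

```text
clock: 10.35
eef_pos: [0.4461, 0.0901, 0.2067]
ee_rot: [-3.119, 0.375, -0.001]
wrist_force: [-0.8, -0.9, -0.7]
grip_width: 0.194
finger_force: 59.0
```

```bash
python3 - <<'E'
from h import *
s=bot.get_state(); print(s['clock'],s['eef_pos'],s['ee_rot'],s['grip_width'],s['finger_force'],s['joint_positions'])
d=grab('wrist'); save('w6.png',d['img'][180:])
A=Ro.from_rotvec(s['ee_rot']).as_matrix()
D=np.array([.5364,-.2809,.2])-s['eef_pos']; print('tool shift mm',A.T@D*1e3)
E
```

```text
10.35 [0.44607958 0.09010277 0.20671307] [-3.11896797e+00  3.74668507e-01 -7.58024170e-04] 0.19404709910612292 59.033386020282705 [ 4.48153336e-02 -3.99507973e-02  2.08631165e+00  1.34829512e-04
  1.09472273e+00  1.85465577e+00]
tool shift mm [175.61384383 339.05856743   6.70563966]
```

View pics/w6.png

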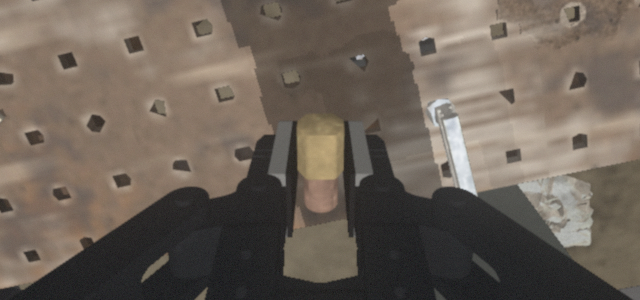

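The collet is held, brass at (320,145) and stub at (320,190). I'll carry it to the short bay.

Emit:
jog_arm:
  steps:
    - [[15,28,0,0.06,-1],[33,64,0,0.14,-1],[54,104,0,0.22,-1],[75,145,0,0.31,-1],[96,186,0,0.4,-1],[117,226,0,0.49,-1],[137,265,0,0.57,-1],[155,300,0,0.65,-1],[168,325,0,0.7,-1],[176,339,0,0.72,-1]]

```text
clock: 11.4
eef_pos: [0.5361, -0.2828, 0.2043]
ee_rot: [-2.785, 1.454, 0.006]
wrist_force: [0.2, 0.1, -1.4]
grip_width: 0.196
finger_force: 59.0
```

Emit:
jog_arm:
  steps:
    - [[0,0,0,0,-1],[0,0,0,0,-1],[0,0,30,0,-1],[0,0,60,0,-1],[0,0,80,0,-1],[0,0,80,0,-1],[0,0,80,0,-1],[0,0,80,0,-1],[0,0,80,0,-1],[0,0,80,0,-1]]

```text
clock: 12.4
eef_pos: [0.5377, -0.2814, 0.1284]
ee_rot: [2.787, -1.449, 0.004]
wrist_force: [0.6, -0.7, -0.8]
grip_width: 0.199
finger_force: 59.0
```

```bash
python3 - <<'E'
from h import *
s=bot.get_state(); print(s['clock'],s['eef_pos'],s['ee_rot'],s['grip_width'],s['finger_force'],s['joint_positions'])
A=Ro.from_rotvec(s['ee_rot']).as_matrix()
D=np.array([.5364,-.2809,.084])-s['eef_pos']; print('tool shift mm',A.T@D*1e3,np.rad2deg(np.arctan2(A[1,1],A[0,1])))
E
```

```text
12.4 [ 0.53771594 -0.28143121  0.12843439] [ 2.78701853 -1.44930053  0.00402827] 0.1986008962873259 59.034388611180475 [-5.97790007e-01  3.80241258e-01  1.76850530e+00  5.11483949e-05
  9.90268452e-01  1.93204565e+00]
tool shift mm [-1.29706599  0.81450392 44.43065662] -144.95044507278192
```

Emit:
jog_arm:
  steps:
    - [[-1,0.5,15,0,-1],[-2,0.5,30,0,-1],[-2,0.5,40,0,-1],[-2,0.5,44,0,-1],[-2,0.5,44,0,-1],[-2,0.5,44,0,-1],[-2,0.5,44,0,-0.3],[-2,0.5,44,0,-0.3],[-2,0.5,44,0,-0.3],[-2,0.5,44,0,-0.3]]

```text
clock: 13.4
eef_pos: [0.5355, -0.2797, 0.083]
ee_rot: [2.787, -1.45, 0.0]
wrist_force: [-0.1, 0.3, -0.7]
grip_width: 0.348
finger_force: 0.0
```

Emit:
jog_arm:
  steps:
    - [[0,0,0,0,-0.3],[0,0,-10,0,-0.3],[0,0,-30,0,-0.3],[0,0,-60,0,-0.3],[0,0,-90,0,-0.3],[0,0,-120,0,-0.3],[0,0,-120,0,-0.3],[0,0,-120,0,-0.3],[0,0,-120,0,-0.3],[0,0,-120,0,-0.3]]

```text
clock: 14.4
eef_pos: [0.5344, -0.279, 0.201]
ee_rot: [-2.787, 1.449, 0.006]
wrist_force: [0.1, 1.0, 0.9]
grip_width: 0.352
finger_force: 0.0
```

```bash
python3 - <<'E'
from tray import *
s=bot.get_state(); print(s['clock'],s['eef_pos'],s['ee_rot'],s['grip_width'],s['finger_force'],s['joint_positions'])
A=Ro.from_rotvec(s['ee_rot']).as_matrix()
D=np.array([.5015,-.2314,.2])-s['eef_pos']; print('tool shift mm',A.T@D*1e3,np.rad2deg(np.arctan2(A[1,1],A[0,1])))
d=grab('wrist'); save('w7.png',d['img']); tray(pts(d))
d=grab('scene'); tray(pts(d))
E
```

```text
14.4 [ 0.53436737 -0.27899966  0.20098924] [-2.78675128  1.44944026  0.00561344] 0.35177440339615257 0.0 [-5.97567458e-01  2.77627427e-01  1.74472811e+00  9.12410671e-06
  1.12283722e+00  1.93244967e+00]
tool shift mm [-57.83936761  -0.42089994   1.18364417] -144.95940885591938
rect ((493.22760009765625, -220.8134765625), (104.36016082763672, 220.96641540527344), 35.25346755981445) yaw 35.25346755981445
origin [ 0.50188552 -0.23306258] long [ 0.45830733 -0.17140878] short [ 0.53680579 -0.28246728]
handle pts tray xy -23.326770164434947 23.554734657308202 [-5.68515696 -1.08090487  7.68793642] 0.06999419587916576
rect ((491.4344482421875, -217.38043212890625), (107.16927337646484, 225.5626220703125), 34.83837890625) yaw 34.83837890625
origin [ 0.5000034  -0.22969193] long [ 0.45687301 -0.16772404] short [ 0.53456484 -0.27934832]
handle pts tray xy -33.60395430389826 33.65099194345359 [-7.10015145 -0.98146208  6.82155307] 0.0710817769671152
```

View pics/w7.png

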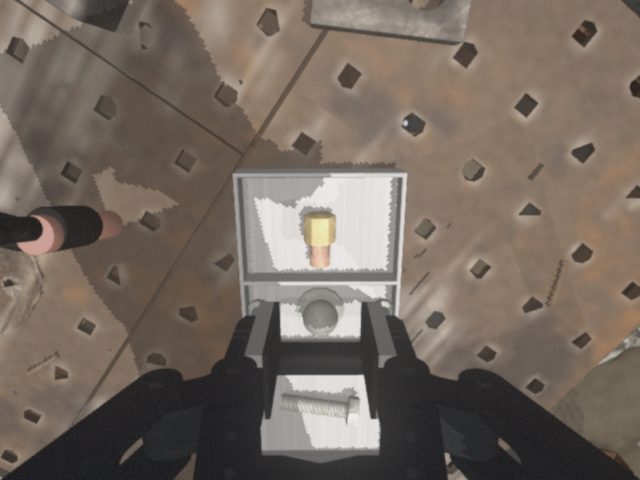

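The collet is in the short bay at (320,240), the bolt is in the long bay at (320,405), and the ball is in its pocket at (320,315). Next I align over the handle with a quarter turn.

Emit:
jog_arm:
  steps:
    - [[-8,0,0,-0.14,0],[-18,0,0,-0.28,0],[-28,0,0,-0.42,0],[-38,0,0,-0.56,0],[-48,0,0,-0.7,0],[-55,0,0,-0.84,0],[-58,0,0,-0.98,0],[-58,0,0,-1.12,0],[-58,0,0,-1.26,0],[-58,0,0,-1.4,0]]

```text
clock: 15.5
eef_pos: [0.5017, -0.2319, 0.202]
ee_rot: [-3.062, -0.695, 0.002]
wrist_force: [0.4, 0.0, 0.9]
grip_width: 0.498
finger_force: 0.0
```

Emit:
jog_arm:
  steps:
    - [[0,0,0,-0.1,0],[0,0,0,-0.17,0],[0,0,0,-0.17,0],[0,0,0,-0.17,0],[0,0,0,-0.17,0],[0,0,0,-0.17,0],[0,0,0,-0.17,0],[0,0,0,-0.17,0],[0,0,0,-0.17,0],[0,0,0,-0.17,0]]

```text
clock: 16.5
eef_pos: [0.5021, -0.2322, 0.2029]
ee_rot: [2.996, 0.944, 0.0]
wrist_force: [-0.2, -0.9, -0.6]
grip_width: 0.496
finger_force: 0.0
```

```bash
python3 - <<'E'
from tray import *
s=bot.get_state(); print(s['clock'],s['eef_pos'],s['ee_rot'],s['joint_positions'])
A=Ro.from_rotvec(s['ee_rot']).as_matrix()
D=np.array([.5015,-.2314,.117])-s['eef_pos']; print('tool shift mm',A.T@D*1e3,np.rad2deg(np.arctan2(A[1,1],A[0,1])))
d=grab('wrist'); P=pts(d).reshape(-1,3); L=(P-s['eef_pos'])@A*1e3
H=L[(P[:,2]>.064)&(P[:,2]<.078)&(abs(L[:,1])<18)&(abs(L[:,0])<60)]
print(len(H)); r=cv2.minAreaRect(H[:,:2].astype(np.float32)); print('handle in tool',r,np.percentile(H,[1,50,99],axis=0))
B=cv2.minAreaRect((lambda q:(q[:,:2]*1e3).astype(np.float32))(np.load('s1.npy')[205:240,265:330].reshape(-1,3)[lambda q:(q[:,2]>.03)&(q[:,2]<.05)])); print('box top',B)
E
```

```text
16.5 [ 0.50207512 -0.2322048   0.20293981] [2.99625556e+00 9.44422452e-01 1.89912829e-05] [-5.60073835e-01  1.75073588e-01  1.86528737e+00 -3.93673034e-06
  1.10120892e+00  4.00037113e-01]
tool shift mm [-1.01575015e-02 -9.91048969e-01  8.59397900e+01] -55.01020317387905
3848
handle in tool ((0.35352325439453125, -1.38043212890625), (13.749076843261719, 83.9852523803711), 89.62688446044922) [[-36.1173139   -8.03682384 130.57624004]
 [  4.75704065  -1.18401397 132.14581421]
 [ 39.50842223   5.53084921 138.27904762]]Traceback (most recent call last):
  File "<stdin>", line 8, in <module>
IndexError: only integers, slices (`:`), ellipsis (`...`), numpy.newaxis (`None`) and integer or boolean arrays are valid indices
```

Emit:
jog_arm:
  steps:
    - [[0.5,-1,20,0,0],[0.5,-1,40,0,0],[0.5,-1,60,0,0],[0.5,-1,76,0,0],[0.5,-1,86,0,0],[0.5,-1,86,0,0],[0.5,-1,86,0,0],[0.5,-1,86,0,-0.4],[0.5,-1,86,0,-1],[0.5,-1,86,0,-1]]

```text
clock: 17.55
eef_pos: [0.5024, -0.2311, 0.1182]
ee_rot: [2.996, 0.944, 0.002]
wrist_force: [-1.2, 2.5, 4.9]
grip_width: 0.149
finger_force: 60.1
```

Emit:
jog_arm:
  steps:
    - [[0,0,0,0,-1],[0,0,0,0,-1],[0,0,0,0,-1],[0,0,0,0,-1],[0,0,0,0,-1],[0,0,-1,0,-1],[0,0,-2,0,-1],[0,0,-4,0,-1],[0,0,-6,0,-1],[0,0,-9,0,-1]]

```text
clock: 18.55
eef_pos: [0.5012, -0.2308, 0.1251]
ee_rot: [-2.995, -0.944, 0.002]
wrist_force: [0.8, 0.0, -5.5]
grip_width: 0.15
finger_force: 58.7
```

Emit:
jog_arm:
  steps:
    - [[0,0,-3,0,-1],[0,0,-7,0,-1],[0,0,-12,0,-1],[0,0,-17,0,-1],[0,0,-22,0,-1],[0,0,-27,0,-1],[0,0,-31,0,-1],[0,0,-34,0,-1],[0,0,-36,0,-1],[0,0,-36,0,-1]]

```text
clock: 19.55
eef_pos: [0.5021, -0.2312, 0.1622]
ee_rot: [2.996, 0.944, 0.001]
wrist_force: [-0.0, -0.5, -4.8]
grip_width: 0.149
finger_force: 58.7
```

```bash
python3 - <<'E'
from h import *
s=bot.get_state(); print(s)
d=grab('wrist'); e=grab('scene')
save('w8.png',np.hstack([cv2.resize(d['img'],(400,300)),e['img'][230:430,200:467].repeat(1,0).__class__ and cv2.resize(e['img'][230:430,200:467],(400,300))]))
E
```

```text
{'clock': 19.55, 'joint_positions': array([-5.58499036e-01,  2.30682022e-01,  1.88759550e+00,  2.74439950e-06,
        1.02272663e+00,  4.01490558e-01]), 'qd': array([-2.98049049e-04,  6.71893060e-03,  4.12542420e-03,  1.91487152e-05,
       -4.61017001e-03,  3.20868266e-03]), 'tau': array([ 1.92321022e-02, -3.84828007e+01, -2.79733247e+01, -1.50278548e-02,
        3.15686851e-02,  1.81208081e-03]), 'eef_pos': array([ 0.50206277, -0.23117642,  0.1622308 ]), 'ee_rot': array([2.99579309e+00, 9.44471232e-01, 6.03099005e-04]), 'wrist_force': array([-1.45662438e-03, -5.45717027e-01, -4.81579799e+00]), 'moment': array([0.09296843, 0.01026432, 0.06250291]), 'finger_force': 58.6953341960907, 'grip_width': 0.14910669647779845}
```

View pics/w8.png

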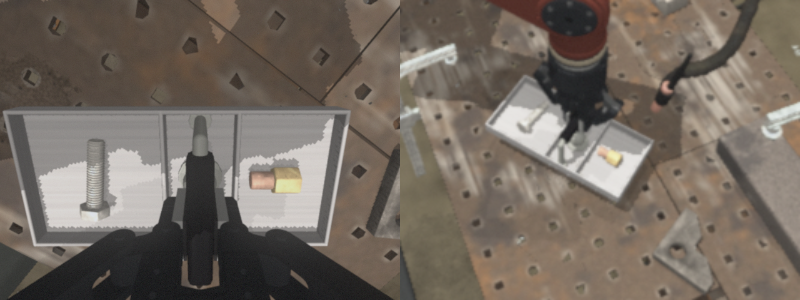

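The tray is lifted level and both parts are in their bays: the bolt at (95,180) and the collet at (275,180) in the left half. I'll raise it, then carry it in gentle legs.

Emit:
jog_arm:
  steps:
    - [[0,0,-3,0,-1],[0,0,-9,0,-1],[0,0,-18,0,-1],[0,0,-29,0,-1],[0,0,-41,0,-1],[0,0,-53,0,-1],[0,0,-65,0,-1],[0,0,-76,0,-1],[0,0,-84,0,-1],[0,0,-89,0,-1]]

```text
clock: 20.65
eef_pos: [0.5022, -0.2313, 0.2521]
ee_rot: [2.995, 0.944, 0.001]
wrist_force: [-0.7, -0.8, -4.5]
grip_width: 0.152
finger_force: 58.7
```

Emit:
jog_arm:
  steps:
    - [[2,-3,0,0,-1],[6,-8,0,0,-1],[12,-17,0,0,-1],[20,-28,0,0,-1],[28,-40,0,0,-1],[37,-52,0,0,-1],[45,-64,0,0,-1],[51,-73,0,0,-1],[55,-79,0,0,-1],[57,-82,0,0,-1]]

```text
clock: 21.65
eef_pos: [0.5016, -0.1304, 0.251]
ee_rot: [2.996, 0.946, 0.0]
wrist_force: [0.2, -0.4, -4.6]
grip_width: 0.153
finger_force: 58.7
```

Emit:
jog_arm:
  steps:
    - [[2,-3,0,0,-1],[6,-8,0,0,-1],[12,-17,0,0,-1],[20,-28,0,0,-1],[28,-40,0,0,-1],[37,-52,0,0,-1],[45,-64,0,0,-1],[51,-73,0,0,-1],[55,-79,0,0,-1],[57,-82,0,0,-1]]

```text
clock: 22.65
eef_pos: [0.5012, -0.0305, 0.2509]
ee_rot: [2.996, 0.946, -0.0]
wrist_force: [-0.9, -0.0, -4.8]
grip_width: 0.151
finger_force: 58.7
```

```bash
python3 - <<'E'
from h import *
s=bot.get_state(); print(s['clock'],s['eef_pos'],s['ee_rot'],s['wrist_force'],s['grip_width'])
A=Ro.from_rotvec(s['ee_rot']).as_matrix()
P=pts(grab('scene')).reshape(-1,3)
q=P[(P[:,2]>.005)&(P[:,2]<.06)&(abs(P[:,0]-.584)<.09)&(abs(P[:,1]-.114)<.11)]
r=cv2.minAreaRect((q[:,:2]*1e3).astype(np.float32)); print('box',r)
for c in ([.584,.114,.252],): print(A.T@(np.array(c)-s['eef_pos'])*1e3)
E
```

```text
22.65 [ 0.50122468 -0.03049414  0.25093229] [ 2.99556680e+00  9.46114193e-01 -1.37938269e-05] [-0.93278035 -0.00668205 -4.8447181 ] 0.15050585569295172
box ((623.831298828125, 88.69100952148438), (251.95265197753906, 125.63287353515625), 60.019412994384766)
[150.75340767 -70.73667045  -1.08768284]
```

Emit:
jog_arm:
  steps:
    - [[3,-1,0,0,-1],[8,-4,0,0,-1],[16,-7,0,0,-1],[26,-12,0,0,-1],[37,-17,0,0,-1],[49,-23,0,0,-1],[59,-28,0,0,-1],[67,-32,0,0,-1],[73,-34,0,0,-1],[75,-35,0,0,-1]]

```text
clock: 23.7
eef_pos: [0.5431, 0.041, 0.2509]
ee_rot: [2.996, 0.946, 0.0]
wrist_force: [0.6, -0.2, -4.4]
grip_width: 0.152
finger_force: 58.7
```

Emit:
jog_arm:
  steps:
    - [[3,-1,0,0,-1],[8,-4,0,0,-1],[16,-7,0,0,-1],[26,-12,0,0,-1],[37,-17,0,0,-1],[49,-23,0,0,-1],[59,-28,0,0,-1],[67,-32,0,0,-1],[73,-34,0,0,-1],[75,-35,0,0,-1]]

```text
clock: 24.7
eef_pos: [0.5844, 0.1127, 0.2509]
ee_rot: [2.996, 0.946, 0.0]
wrist_force: [-0.1, -0.7, -4.9]
grip_width: 0.151
finger_force: 58.7
```

Emit:
jog_arm:
  steps:
    - [[0,0,0,0,-1],[0,0,0,0,-1],[0,0,0,0,-1],[0,0,0,0,-1],[0,0,0,0,-1],[0,0,0,0,-1],[0,0,0,0,-1],[0,0,0,0,-1],[0,0,0,0,-1],[0,0,0,0,-1]]

```text
clock: 25.7
eef_pos: [0.584, 0.112, 0.2509]
ee_rot: [2.996, 0.945, -0.0]
wrist_force: [0.6, 0.1, -4.4]
grip_width: 0.151
finger_force: 58.7
```

```bash
python3 - <<'E'
from h import *
s=bot.get_state(); print(s['clock'],s['eef_pos'],s['ee_rot'],s['wrist_force'],s['grip_width'],s['qd'])
e=grab('scene'); f=grab('side')
save('w9.png',np.hstack([cv2.resize(e['img'][110:290,180:420],(400,300)),cv2.resize(f['img'],(400,300))]))
P=pts(e).reshape(-1,3); a=np.deg2rad(35); c=s['eef_pos'][:2]
x=(P[:,:2]-c)@[np.cos(a),np.sin(a)]; y=(P[:,:2]-c)@[-np.sin(a),np.cos(a)]
k=(P[:,2]>.13)&(P[:,2]<.165)&(abs(x)<.06)&(y<.135)&(y>-.105)
for lo,hi in((.105,.13),(-.1,-.075)):
    w=k&(y>lo)&(y<hi); print(lo,np.nanmax(P[w,2]),np.median(P[w,2]),w.sum())
w=k&(P[:,2]<.165); r=cv2.minAreaRect((P[w,:2]*1e3).astype(np.float32)); print(r)
E
```

```text
25.7 [0.58399127 0.11200746 0.25089675] [ 2.99621234e+00  9.44588131e-01 -1.84633355e-05] [ 0.60848546  0.12586507 -4.3569046 ] 0.15108906552815546 [ 5.79111346e-04  6.20873009e-04  8.47280476e-05 -7.03812169e-04
 -6.33710472e-04  2.19892829e-03]
0.105 0.15552674433843316 0.13918709473905577 375
-0.1 0.15452556065217438 0.14125654391674275 300
((572.64990234375, 123.76338958740234), (109.64315795898438, 227.12509155273438), 35.37876510620117)
```

View pics/w9.png

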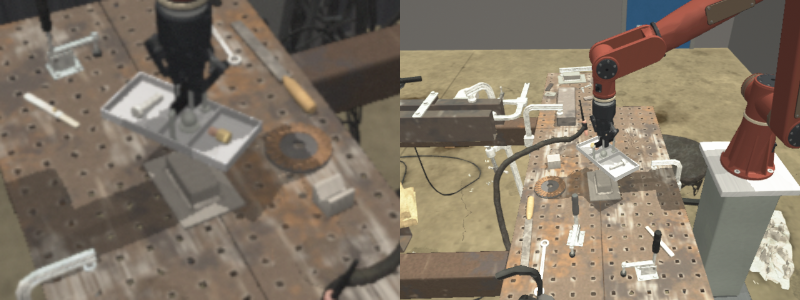

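The tray hangs level and still over the box, with the bolt at (150,103), the collet at (222,133) and the ball at (187,118) under the handle, and nothing else has moved. I'm handing in.

```bash
python3 -c "
from cell import bot
print(bot.hand_in())"
```

```text
the job is handed in; nothing more can be done
None
```

I handed the job in at about 26 s: the bolt is in the long bay, the collet body is in the short bay, the ball is in its pocket, and the arm is holding the tray level and still about 95 mm above the middle of the welded box.

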